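# Snap the back onto a watch case in the hand press

## Robot

A 6-joint arm with a two-finger parallel gripper is mounted at the origin on the work surface. World frame = base frame: x ahead of the robot, y to its left, z up, the work surface at z = 0. Lengths are in m, angles in rad, forces in N, time in s.
With the tool pointing down it reaches from about 0.35 to 0.975 m from the base axis. Payload 4.9 kg.
Tool frame: the origin (TCP) lies at the very end of the fingers, on their centre line; the grasp point (between the pads) lies 19 mm behind it; z points along the fingers, y is the line along which they close (so a half turn about z gives the same grasp; the last joint's range is limited). The gripper opens to 85 mm and grips with 20 to 120 N. Pads are 22 mm wide; open, the fingers measure 114 mm over their backs; the gripper's body (76 mm by 85 mm) begins 54 mm behind the grasp point. The pads swing forward as they close: fully open they stand 13 mm farther back than shut.
Start: joints at [-1.313, 0.053, 1.613, -0, 1.476, -0.119], TCP at [0.23, -0.581, 0.231] pointing down, gripper open.
Joint ranges: [-3.01, 3.01], [-1.01, 2.22], [0.06, 2.58], [-1.02, 4.17], [0.09, 2.62], [-3.14, 3.14]. Speed limits (rad/s): [2.57, 2.57, 3.14, 3.14, 3.14, 3.14].

## Interface

Orientations are given as a rotation vector (axis times angle).
In Python, from station import ctrl, imaging gives the robot as it stands.
- The arm moves only by the tool play_rows, never from a script. Its argument "series" is a list of rows, each a list of 3 entries, a list of its own where there are three numbers: the opening, from 0 (shut) to 1 (fully open), then the shift along the tool's x, y, z each as a share of 0.05 m, from -1 to 1, then the turn, a rotation vector about the tool's x, y, z each as a share of 8 degrees, from -1 to 1. In form: [[grip, [dx, dy, dz], [ax, ay, az]], ...]. A call has 1 to 8 rows; each row shifts and turns the commanded pose from where the row before left it, along the tool's axes as they then stand; what a row does not reach is not made up. A row lasts 1/8 s, in which the tool goes at most 62.5 mm and 10.7 degrees, less where a joint would pass 70% of its speed; a pose out of reach is approached as far as the arm can. A call with a number of a shift or a turn outside -1 to 1 is refused whole. A call with a gripper value outside its range is refused whole. The fingers move at their own pace and stop on an object; "force" is the grip in N (left out, the last holds). Time passes only in rows, so rows that do not move let the fingers close. It gives the time, the measured TCP pose, the force, the opening and the grip force at its end, in the units of the state.
- ctrl.get_obs(): the state, without advancing time (a new reading comes with each control period).
- imaging.get_image(name): name is "scene" or "side" or "wrist"; returns a dict with "color" (400x640x3 uint8, blue, green, red), "fx", "fy", "cx", "cy" (pixels), "extrinsics" (4x4, takes a point from world to camera coordinates); the wrist camera has in their place "hand_eye" (4x4, takes a point from camera to tool coordinates, whose origin is the TCP and whose axes are the flange's). Camera axes: x right, y down, z forward; pixel columns grow to the right and rows downward; lengths in m; the calibration is good to about 2 mm. A picture is of the moment at which its call begins: read the wrist's pose just before it. There is no depth.
- ctrl.finish_job(): hands the job in; it is judged then, once.
The state is a dict: "t": time; "q": joint angles; "dq": joint speeds; "effort": joint torques, N m; "tool_pos": TCP position; "tool_rot": TCP orientation; "contact_force": force on the tool from outside, world axes, zero at the start; "wrist_torque": the same for the moment, N m; "opening": finger opening in m; "grip_force": force on a finger pad.
Only numpy, scipy, OpenCV 4.12 (cv2) and the standard library are available. Lean on these libraries where they do the work, as an engineer would, in place of code of your own. Each camera call takes 0.05 s, during which the arm holds its last target. There are 200 camera calls.

## Task

Stand the open square watch case upright in the wooden cradle of the small hand press, its sides between the two lips, and let go of it. Then squeeze the press's two wooden handles together slowly, by the handles only, until the resistance peaks and gives and the back has snapped fully home; stop at that moment, for bearing down on the closed case cracks its glass. Leave the closed case standing in the cradle and do not disturb the round watch case or the screwdriver.

Things in the scene. Friction and masses are not known exactly. Their poses are not given: they have to be found in the camera images.
- case_mid (a point): Centre of the body of the square steel watch case to be closed: 36 mm wide (x), 14 mm thick (y), 44 mm tall (z), about 140 g, standing upright on a wooden board 18 mm thick. White dial on its -y face; on +y its loose back, a 30 x 38 mm plate, stands out to 13.5 mm from the centre while open. A wire bow adds 9 mm on top. Grip it by the 36 mm width, so the back is not pressed.
- back (a joint): How far the back is pushed into the case, m: 0 open, 0.0044 fully home (outer face then 9.1 mm from the case's centre). In the press its resistance climbs to about 20 N near 0.001, then fades; past about 0.0026 the back snaps home by itself and stays.
- cradle (a point): Centre of the cradle's floor, 20 mm above the table. x runs from the press's hinges to its handle ends, y to the left handle, z up. Two lips along y, 6 mm wide and 6 mm high, stand 40 mm apart in x: the case goes between them, width along x (2 mm to spare each side), facing either way. The floor is 50 mm long in y, its ends open: the case slides freely and centres itself between the jaws.
- press: The bolted-down hand press; origin on the table midway between its two upright hinges (35 mm either side in y), axes as the cradle's, which lies at x = 80 mm. Jaws at the cradle, 41 mm above the table: a white block on -y, a brass stem on +y whose length is set anew each time, unknown by up to 10 mm, so where the back meets resistance must be felt. Fully open the jaws are 28 to 39 mm apart.
- grip_l (a point): Centre of the left (+y) wooden handle, where it is best squeezed; moves with it. Bar 80 mm long, 10 mm thick (y), 22 mm tall, centre 41 mm above the table, 165 mm from the hinges and 85 mm beyond the cradle. Fully open the pair measures 70 mm over the outsides here; the back is home somewhere between 22 and 45 mm. Pinch both handles from above, closing along y.
- grip_r (a point): Centre of the right-hand (-y) wooden handle, mirror image of the left.
- handle_l (a joint): Swing of the left handle, rad: 0 fully open, grows as it closes, at most 0.16; stays where left (friction about 1 N). About 9 N on each handle takes the back past its peak. Once it is home, more than about 6 N on each (12 N at the case) cracks the glass; after the snap 3 to 4 mm of closing at the handles are free before the jaws press on the case again.
- handle_r (a joint): Swing of the right handle, as the left.
- round_case: Finished round watch case, 38 mm wide and 11 mm high, lying on the same board, 40 mm or more from the square one; leave it alone.
- driver: Small screwdriver, 150 mm, lying on the bench; leave it alone.

How it is judged:
On the way, in this order (a step that is already met when the one before it is completed fails the run):
1. the open case stands in the cradle, let go (x of case_mid in the frame of cradle between -0.004 and 0.004 m and y of case_mid in the frame of cradle between -0.015 and 0.015 m and z of case_mid in the frame of cradle between 0.019 and 0.025 m and angle between case_mid's own z axis and vertical below 0.12 rad and value of joint back below 0.0015 m and contact force between the fingers and case below 0.1 N and linear speed of case below 0.01 m/s), for 0.2 s.
2. the back has snapped home while the case stands in the cradle (x of case_mid in the frame of cradle between -0.004 and 0.004 m and y of case_mid in the frame of cradle between -0.015 and 0.015 m and z of case_mid in the frame of cradle between 0.019 and 0.025 m and angle between case_mid's own z axis and vertical below 0.12 rad and value of joint back above 0.004 m), for 0.2 s.
At the end, for the whole second after the job is handed in: The case stands in the cradle at rest (centre within 4 mm of the cradle's centre along x, 15 mm along y, 19 to 25 mm above its floor, tilted less than 0.12 rad) and its back is home (joint above 0.004) (all of step 2 and linear speed of case below 0.01 m/s); the robot touches nothing.
It fails at once if the glass cracked: the closed case squeezed by more than 12 N between jaws and case (value of joint back above 0.0039 m and contact force between any of handle_l, handle_r and case above 12 N).
It fails at once if the back pushed in with the fingers instead of the press (contact force between the fingers and case above 0.5 N and value of joint back between 0.0015 and 0.0039 m).
It fails at once if the round case or the screwdriver disturbed by more than 20 mm (distance of any of round_case, driver from where it was at the start of the episode above 0.02 m).
It also fails if it takes over 58 s, if anything falls off the work surface, if the arm or the gripper's body presses on something with over 40 N, if the wrist force passes 120 N, or if a joint passes its speed limit or range.

## Working session

There is one attempt and no reset: what is moved stays moved. The work goes in short steps, Python scripts to look and compute and a tool call to move; the robot and the scene stay as the last step left them, time stands still between calls to the robot, and variables do not carry over. Pictures are saved under pics/ and viewed, at most 10 in all, crops included, and the job is handed in when it is done.

Besides the shell and the picture viewer there is one more tool, called after "Emit:" by a JSON object that holds its "api" and its "payload". play_rows: Moves the arm, as the interface text tells. Shift numbers are shares of 0.05 m and turn numbers shares of 8 degrees, none past 1 either way. Its arguments: {"type":"object","properties":{"series":{"type":"array"},"force":{"type":"number"}},"required":["series"]}

```bash
mkdir -p pics; ls
cat > h.py <<'E'
from station import ctrl, imaging
import numpy as np, cv2
from scipy.spatial.transform import Rotation as R
def cam(n):
    o=ctrl.get_obs(); im=imaging.get_image(n)
    if n=='wrist':
        T=np.eye(4);T[:3,:3]=R.from_rotvec(o['tool_rot']).as_matrix();T[:3,3]=o['tool_pos']
        C=T@im['hand_eye']
    else: C=np.linalg.inv(im['extrinsics'])
    return im,C
def px2w(im,C,u,v,z):
    d=C[:3,:3]@np.array([(u-im['cx'])/im['fx'],(v-im['cy'])/im['fy'],1.]);p=C[:3,3]
    return p+d*(z-p[2])/d[2]
def w2px(im,C,p):
    q=np.linalg.inv(C)@np.append(p,1);return im['fx']*q[0]/q[2]+im['cx'],im['fy']*q[1]/q[2]+im['cy']
E
python3 - <<'E'
from h import *
import pickle
print(ctrl.get_obs())
for n in ['scene','side']:
    im,C=cam(n);pickle.dump((im,C),open(n+'.pkl','wb'));cv2.imwrite(f'pics/{n}0.png',im['color']);print(n,C.round(3),im['fx'],im['cx'],im['cy'])
E
```

```text
pics
{'t': 0.0, 'q': array([-1.31296458e+00,  5.33554275e-02,  1.61429947e+00,  1.65090889e-05,
        1.47601266e+00, -1.19005355e-01]), 'dq': array([-0.00110721,  0.00072286, -0.00119085,  0.00049328,  0.00061426,
        0.00066148]), 'effort': array([-7.26049129e-04, -3.93673611e+01, -3.70179999e+01, -1.61053972e-04,
        7.16890165e-03,  1.00311328e-05]), 'tool_pos': array([ 0.22982855, -0.58053319,  0.23006065]), 'tool_rot': array([-3.08395781e+00, -5.88047758e-01,  2.00169427e-04]), 'contact_force': array([-0.19012177,  0.38889167, -0.33889581]), 'wrist_torque': array([ 0.00512022, -0.04893929,  0.0817881 ]), 'grip_force': 0.0, 'opening': 0.08503623637778969}
scene [[-0.67   0.45  -0.59   0.943]
 [ 0.742  0.412 -0.528  0.483]
 [ 0.005 -0.792 -0.61   0.535]
 [ 0.     0.     0.     1.   ]] 374.0772827091195 317.6279941207487 197.2838446905191
side [[-0.855 -0.368  0.366  0.098]
 [-0.519  0.593 -0.615  0.68 ]
 [ 0.009 -0.716 -0.698  0.748]
 [ 0.     0.     0.     1.   ]] 483.2464273602286 323.2848920579192 198.11113582024186
```

View pics/scene0.png

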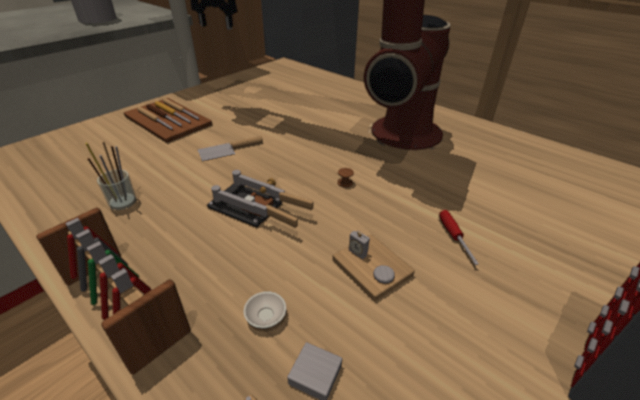

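View pics/side0.png

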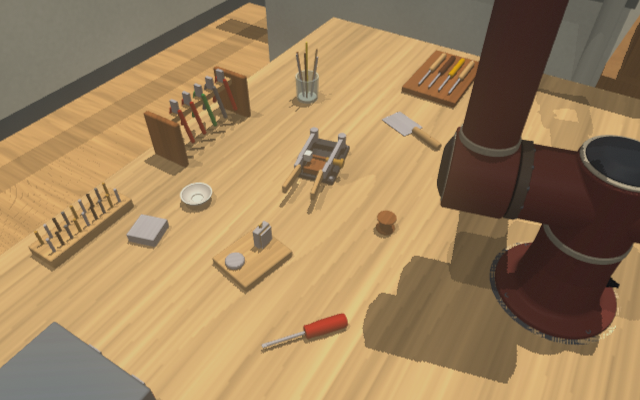

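The scene view shows the square case at (359,244), the round case at (384,273), and the press with hinges near (225,188) and handle ends at (312,206) and (296,222). The side view shows the case at (262,236), the cradle at (319,165), and handle ends at (288,190) and (314,197).

Run:
```python
from h import *
import pickle
S=pickle.load(open('scene.pkl','rb'));D=pickle.load(open('side.pkl','rb'))
f=lambda c,u,v,z:px2w(*c,u,v,z).round(3)
print('case',f(S,359,245,.04),f(D,262,237,.04))
print('round',f(S,384,273,.028),f(D,235,261,.028))
print('hl ends',f(S,312,206,.041),f(S,296,222,.041),f(D,288,190,.041),f(D,314,197,.041))
print('hinges',f(S,238,177,.05),f(S,214,193,.05),f(D,314,133,.05),f(D,344,138,.05))
print('cradle',f(S,262,200,.02),f(D,319,165,.02))
for n,c,b in (('scene',S,(190,150,430,310)),('side',D,(200,110,370,300))):
    x0,y0,x1,y1=b;k=cv2.resize(c[0]['color'][y0:y1,x0:x1],None,fx=3,fy=3,interpolation=cv2.INTER_CUBIC);cv2.imwrite(f'pics/{n}c.png',k);print(k.shape)
```

```text
case [0.52  0.209 0.04 ] [0.514 0.211 0.04 ]
round [0.536 0.277 0.028] [0.529 0.277 0.028]
hl ends [0.495 0.067 0.041] [0.554 0.078 0.041] [0.546 0.075 0.041] [0.487 0.064 0.041]
hinges [ 0.54  -0.121  0.05 ] [ 0.613 -0.111  0.05 ] [ 0.6   -0.115  0.05 ] [ 0.529 -0.136  0.05 ]
cradle [ 0.536 -0.047  0.02 ] [ 0.546 -0.051  0.02 ]
(480, 720, 3)
(570, 510, 3)
```

View pics/scenec.png

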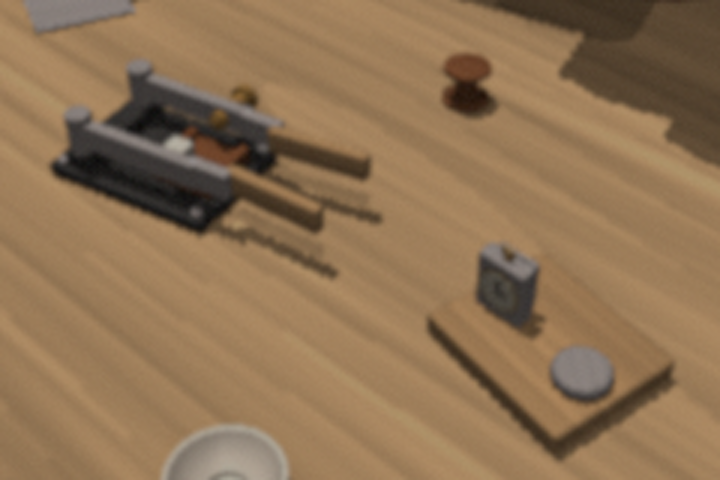

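```bash
cat >> h.py <<'E'
def plan(p,yaw,n,grip=1,arc=False):
    """rows to TCP p, tool pointing down with tool x at yaw deg"""
    o=ctrl.get_obs();x=o['tool_pos'].copy();r=R.from_rotvec(o['tool_rot'])
    G=R.from_euler('z',yaw,degrees=True)*R.from_euler('x',180,degrees=True)
    rows=[]
    for k in range(n):
        s=np.clip((r.inv().apply((np.array(p)-x)/(n-k))/.05),-1,1).round(2)
        w=np.clip(np.degrees((r.inv()*G).as_rotvec())/(n-k)/8,-1,1).round(2)
        x=x+r.apply(s*.05); r=r*R.from_rotvec(np.radians(w*8))
        rows.append([grip,s.tolist(),w.tolist()])
    for i in range(0,n,8): print(str(rows[i:i+8]).replace(' ',''))
    print('end err',(x-p).round(4),'last yaw',np.degrees(np.arctan2(*r.as_matrix()[1::-1,0])).round(2))
E
python3 -c "
from h import *
im,C=cam('wrist');print(im['hand_eye'].round(3),im['fx'])
plan([.53,.02,.33],105,16)"
```

```text
[[-0.001 -0.965 -0.262  0.067]
 [ 1.    -0.    -0.001  0.   ]
 [ 0.001 -0.262  0.965 -0.142]
 [ 0.     0.     0.     1.   ]] 353.93616546836546
[[1,[0.63,-0.56,-0.12],[-0.0,-0.0,-0.65]],[1,[0.67,-0.5,-0.12],[-0.0,-0.0,-0.65]],[1,[0.72,-0.44,-0.12],[-0.0,-0.0,-0.65]],[1,[0.75,-0.37,-0.12],[-0.0,-0.0,-0.65]],[1,[0.78,-0.3,-0.12],[-0.0,-0.0,-0.65]],[1,[0.81,-0.23,-0.13],[-0.0,-0.0,-0.65]],[1,[0.82,-0.16,-0.12],[-0.0,-0.0,-0.65]],[1,[0.84,-0.08,-0.13],[-0.0,-0.0,-0.65]]]
[[1,[0.84,-0.0,-0.12],[-0.0,-0.0,-0.65]],[1,[0.84,0.07,-0.13],[-0.0,-0.0,-0.65]],[1,[0.83,0.15,-0.12],[-0.0,-0.0,-0.65]],[1,[0.81,0.22,-0.13],[-0.0,-0.0,-0.66]],[1,[0.78,0.29,-0.12],[-0.0,-0.0,-0.65]],[1,[0.76,0.37,-0.13],[-0.0,-0.0,-0.66]],[1,[0.72,0.43,-0.12],[-0.0,-0.01,-0.65]],[1,[0.67,0.5,-0.13],[-0.0,-0.0,-0.66]]]
end err [0.0001 0.     0.0001] last yaw 105.03
```

Emit:
{"api": "play_rows", "payload": {"series": [[1,[0.63,-0.56,-0.12],[0,0,-0.65]],[1,[0.67,-0.5,-0.12],[0,0,-0.65]],[1,[0.72,-0.44,-0.12],[0,0,-0.65]],[1,[0.75,-0.37,-0.12],[0,0,-0.65]],[1,[0.78,-0.3,-0.12],[0,0,-0.65]],[1,[0.81,-0.23,-0.13],[0,0,-0.65]],[1,[0.82,-0.16,-0.12],[0,0,-0.65]],[1,[0.84,-0.08,-0.13],[0,0,-0.65]]]}}

```text
t: 1.15
tool_pos: [0.3802, -0.2793, 0.2802]
tool_rot: [-2.673, -1.649, -0.0]
contact_force: [-0.2, -0.8, 0.3]
opening: 0.0852
grip_force: 0.0
```

Emit:
{"api": "play_rows", "payload": {"series": [[1,[0.84,0,-0.12],[0,0,-0.65]],[1,[0.84,0.07,-0.13],[0,0,-0.65]],[1,[0.83,0.15,-0.12],[0,0,-0.65]],[1,[0.81,0.22,-0.13],[0,0,-0.66]],[1,[0.78,0.29,-0.12],[0,0,-0.65]],[1,[0.76,0.37,-0.13],[0,0,-0.66]],[1,[0.72,0.43,-0.12],[0,0,-0.65]],[1,[0.67,0.5,-0.13],[0,0,-0.66]]]}}

```text
t: 2.15
tool_pos: [0.5305, 0.0211, 0.3301]
tool_rot: [-1.908, -2.496, 0.0]
contact_force: [0.2, -1.6, -0.0]
opening: 0.0853
grip_force: 0.0
```

Emit:
{"api": "play_rows", "payload": {"series": [[1,[0,0,0],[0,0,0]],[1,[0,0,0],[0,0,0]]]}}

```text
t: 2.4
tool_pos: [0.5299, 0.0194, 0.3298]
tool_rot: [-1.912, -2.492, 0.001]
contact_force: [-0.1, -0.1, -0.5]
opening: 0.0854
grip_force: 0.0
```

Run:
```python
from h import *
import pickle
o=ctrl.get_obs();print(o['t'],o['tool_pos'],o['contact_force'])
w=cam('wrist');pickle.dump(w,open('w1.pkl','wb'));cv2.imwrite('pics/w1.png',w[0]['color'])
for p in ([.517,.21,.04],[.54,-.05,.02]): print(w2px(*w,p))
```

```text
2.4 [0.52985994 0.01942324 0.32978207] [-0.07952843 -0.05582893 -0.48089066]
(np.float64(353.1401512783945), np.float64(-8.20030801334019))
(np.float64(313.38006421945926), np.float64(212.7297823769614))
```

View pics/w1.png

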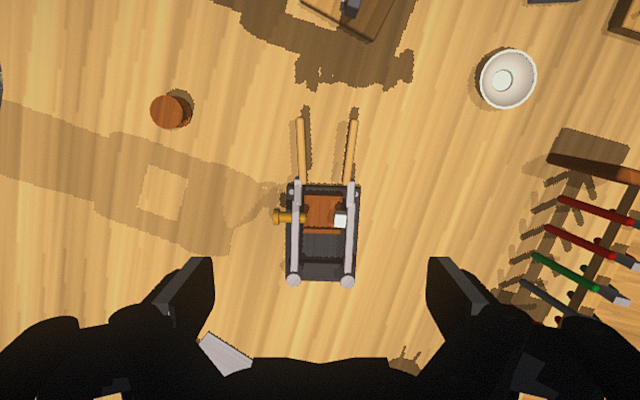

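The press is seen from above with its hinges at (293,281) and (348,282), the cradle at about (324,213), and handle ends at (303,120) and (354,122). The case is at the top edge near (350,5). I'll zoom in on the press.

Run:
```python
from h import *
import pickle
w=pickle.load(open('w1.pkl','rb'));k=cv2.resize(w[0]['color'][110:295,255:395],None,fx=3.2,fy=3.2,interpolation=cv2.INTER_CUBIC);cv2.imwrite('pics/w1c.png',k);print(k.shape)
plan([.53,.13,.25],105,5)
```

```text
(592, 448, 3)
[[1,[0.43,0.12,0.32],[-0.0,0.0,-0.0]],[1,[0.43,0.11,0.32],[-0.0,0.0,-0.0]],[1,[0.43,0.12,0.32],[-0.0,0.0,-0.0]],[1,[0.43,0.11,0.32],[-0.0,0.0,-0.0]],[1,[0.42,0.12,0.32],[-0.01,0.0,-0.0]]]
end err [ 0.0001 -0.0001 -0.0002] last yaw 104.96
```

View pics/w1c.png

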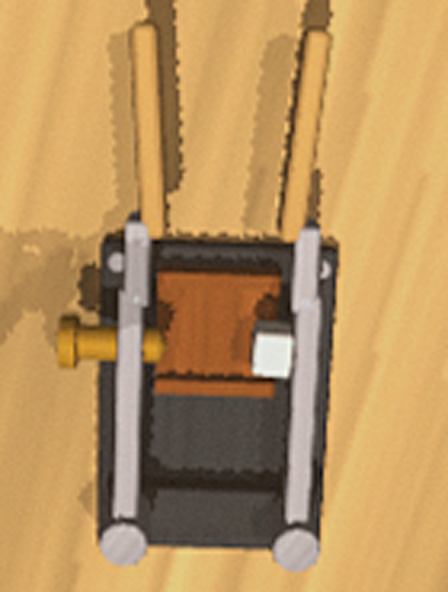

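Run:
```python
from h import *
import pickle
w=pickle.load(open('w1.pkl','rb'))
f=lambda u,v,z:px2w(*w,255+(u+.5)/3.2-.5,110+(v+.5)/3.2-.5,z)
for z in (.05,.06,.07):
    a,b=f(124,545,z),f(297,547,z);print(z,a.round(4),b.round(4),np.linalg.norm(a-b))
L=f(145,25,.052),f(153,225,.052);Rr=f(317,33,.052),f(296,225,.052)
print('handles',L,Rr,np.linalg.norm(L[0]-L[1]))
m1=(L[0]+Rr[0])/2;m0=(L[1]+Rr[1])/2
d=(m1-m0)[:2];print('ax handles',np.degrees(np.arctan2(d[1],d[0])),m0,m1)
# cradle outer edges at lips top .026
print('cr far',f(220,271,.026),'near',f(215,395,.020),f(215,380,.026))
print('plate corners',[f(*c,.012).round(4) for c in ((103,235),(338,240),(98,548),(322,552))])
```

```text
0.05 [ 0.5363 -0.137   0.05  ] [ 0.6051 -0.1195  0.05  ] 0.07098203796150904
0.06 [ 0.5358 -0.1318  0.06  ] [ 0.603  -0.1147  0.06  ] 0.06930088438235162
0.07 [ 0.5353 -0.1266  0.07  ] [ 0.6008 -0.1099  0.07  ] 0.0676197308031943
handles (array([0.49410499, 0.066432  , 0.052     ]), array([ 0.51495344, -0.00402067,  0.052     ])) (array([0.55483985, 0.07975934, 0.052     ]), array([0.56711767, 0.00994343, 0.052     ])) 0.07347268723522596
ax handles 103.28768821835565 [0.54103555 0.00296138 0.052     ] [0.52447242 0.07309567 0.052     ]
cr far [ 0.54590812 -0.0207937   0.026     ] near [ 0.55837274 -0.07487189  0.02      ] [ 0.55606813 -0.06638494  0.026     ]
plate corners [array([ 0.496 , -0.0218,  0.012 ]), array([0.5908, 0.0014, 0.012 ]), array([ 0.5274, -0.1613,  0.012 ]), array([ 0.6248, -0.1372,  0.012 ])]
```

Emit:
{"api": "play_rows", "payload": {"series": [[1,[0.43,0.12,0.32],[0,0,0]],[1,[0.43,0.11,0.32],[0,0,0]],[1,[0.43,0.12,0.32],[0,0,0]],[1,[0.43,0.11,0.32],[0,0,0]],[1,[0.42,0.12,0.32],[0,0,0]],[1,[0,0,0],[0,0,0]],[1,[0,0,0],[0,0,0]]]}}

```text
t: 3.32
tool_pos: [0.5306, 0.1295, 0.2508]
tool_rot: [1.913, 2.491, 0.0]
contact_force: [-0.1, 0.5, 0.7]
opening: 0.0855
grip_force: 0.0
```

Run:
```python
from h import *
import pickle
o=ctrl.get_obs();print(o['t'],o['tool_pos'],o['contact_force'])
w=cam('wrist');pickle.dump(w,open('w2.pkl','wb'))
u,v=w2px(*w,[.517,.21,.04]);print(u,v)
x0,y0=int(max(u-90,0)),int(max(v-80,0));print(x0,y0)
k=cv2.resize(w[0]['color'][y0:y0+150,x0:x0+180],None,fx=4,fy=4,interpolation=cv2.INTER_CUBIC);cv2.imwrite('pics/w2c.png',k);print(k.shape)
```

```text
3.325 [0.53062617 0.12945494 0.25078345] [-0.11914592  0.4715351   0.67294715]
326.73563863069654 90.42723209773145
236 10
(600, 720, 3)
```

View pics/w2c.png

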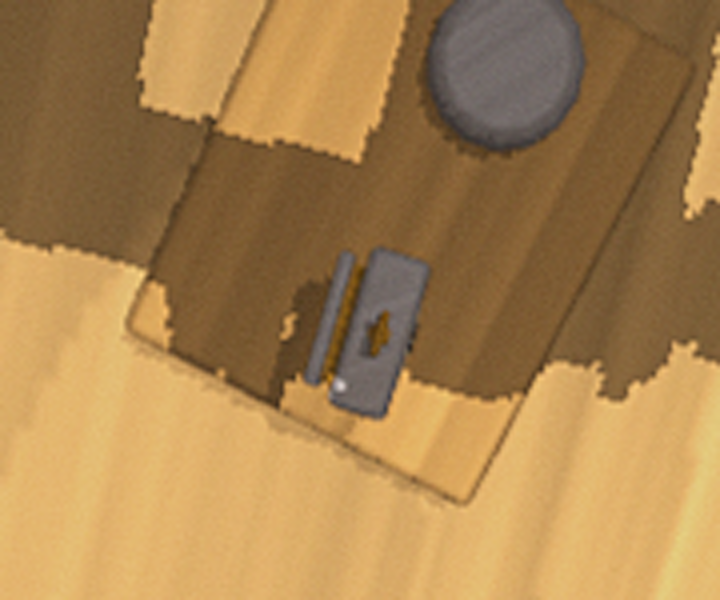

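The case top has corners at crop pixels (375,247), (431,264), (385,417) and (329,400). The loose back is on the left, which is the brass-stem side, and the round case is at (505,65).

Run:
```python
from h import *
import pickle
w=pickle.load(open('w2.pkl','rb'))
f=lambda u,v,z:px2w(*w,236+(u+.5)/4-.5,10+(v+.5)/4-.5,z)
c=[f(*p,.062) for p in((375,247),(431,264),(385,417),(329,400))]
d1=c[0]-c[3];d2=c[1]-c[2];print('w',np.linalg.norm(d1),np.linalg.norm(d2),'t',np.linalg.norm(c[1]-c[0]),np.linalg.norm(c[2]-c[3]))
print('ctr',np.mean(c,0),[np.degrees(np.arctan2(d[1],d[0])) for d in(d1,d2)])
print('round',f(505,65,.029))
w=pickle.load(open('w1.pkl','rb'))
f=lambda u,v,z:px2w(*w,255+(u+.5)/3.2-.5,110+(v+.5)/3.2-.5,z)
a=np.radians(103.6);X=np.array([np.cos(a),np.sin(a)]);Y=np.array([-X[1],X[0]]);o=np.array([.552,-.047])
for n,p in dict(brass=(165,343,.041),white=(251,350,.046)).items():
  q=f(*p)[:2]-o;print(n,q@X,q@Y)
for q in ([.570,-.126],[.5245,.0731]):q=np.array(q)-o;print(q@X,q@Y)
```

```text
w 0.03412631043002144 0.03422261682187997 t 0.012885792952696682 0.01323611876889452
ctr [0.52071212 0.2078144  0.062     ] [np.float64(87.56439509590687), np.float64(88.15438044003609)]
round [0.53378867 0.27479534 0.029     ]
brass 0.0005042556957510248 0.02110744813299726
white 6.4569389635242905e-06 -0.013030243344081266
-0.08101747708155176 0.001080928924690857
0.12319892427980465 -0.0015116402677109418
```

```bash
python3 -c "
from h import *
plan([.5205,.208,.13],177.9,10,.65)"
```

```text
[[0.65,[0.16,0.02,0.24],[0.0,0.0,-0.91]],[0.65,[0.15,0.04,0.24],[0.0,0.0,-0.91]],[0.65,[0.15,0.06,0.24],[0.0,0.0,-0.91]],[0.65,[0.14,0.08,0.24],[0.0,0.0,-0.91]],[0.65,[0.13,0.09,0.24],[0.0,0.0,-0.91]],[0.65,[0.11,0.11,0.24],[0.0,0.0,-0.91]],[0.65,[0.1,0.12,0.25],[0.0,0.0,-0.92]],[0.65,[0.08,0.14,0.24],[0.0,0.0,-0.91]]]
[[0.65,[0.07,0.14,0.25],[-0.0,0.0,-0.92]],[0.65,[0.04,0.15,0.24],[-0.0,0.01,-0.91]]]
end err [ 0.0002 -0.0002  0.0002] last yaw 177.9
```

Emit:
{"api": "play_rows", "payload": {"series": [[0.65,[0.16,0.02,0.24],[0,0,-0.91]],[0.65,[0.15,0.04,0.24],[0,0,-0.91]],[0.65,[0.15,0.06,0.24],[0,0,-0.91]],[0.65,[0.14,0.08,0.24],[0,0,-0.91]],[0.65,[0.13,0.09,0.24],[0,0,-0.91]],[0.65,[0.11,0.11,0.24],[0,0,-0.91]],[0.65,[0.1,0.12,0.25],[0,0,-0.92]],[0.65,[0.08,0.14,0.24],[0,0,-0.91]]]}}

```text
t: 4.38
tool_pos: [0.5229, 0.1929, 0.1546]
tool_rot: [0.45, 3.107, 0.001]
contact_force: [0.5, 0.3, 0.6]
opening: 0.0554
grip_force: 0.0
```

Emit:
{"api": "play_rows", "payload": {"series": [[0.65,[0.07,0.14,0.25],[0,0,-0.92]],[0.65,[0.04,0.15,0.24],[0,0.01,-0.91]],[0.65,[0,0,0],[0,0,0]],[0.65,[0,0,0],[0,0,0]]]}}

```text
t: 4.88
tool_pos: [0.5208, 0.2084, 0.1303]
tool_rot: [0.059, 3.141, 0.0]
contact_force: [0.4, -0.1, -0.3]
opening: 0.0555
grip_force: 0.0
```

Run:
```python
from h import *
import pickle
o=ctrl.get_obs();print(o['t'],o['tool_pos'],o['contact_force'],o['opening'])
w=cam('wrist');pickle.dump(w,open('w3.pkl','wb'))
print(w2px(*w,[.5207,.2078,.062]))
cv2.imwrite('pics/w3.png',cv2.resize(w[0]['color'][150:400,160:480],None,fx=2.3,fy=2.3))
plan([.5205,.208,.030],177.9,5,.65)
```

```text
4.875 [0.52076368 0.20842056 0.13034509] [ 0.36922667 -0.07464633 -0.26642673] 0.055542915590020725
(np.float64(318.5440219291913), np.float64(215.2881134948894))
[[0.65,[0.0,-0.0,0.4],[0.0,0.0,-0.0]],[0.65,[0.0,-0.0,0.4],[0.0,0.0,-0.0]],[0.65,[0.0,-0.0,0.4],[0.0,0.0,-0.0]],[0.65,[0.0,-0.01,0.4],[0.0,0.0,-0.0]],[0.65,[0.01,-0.0,0.41],[0.0,0.0,-0.0]]]
end err [-0.0002  0.0001 -0.    ] last yaw 177.86
```

View pics/w3.png

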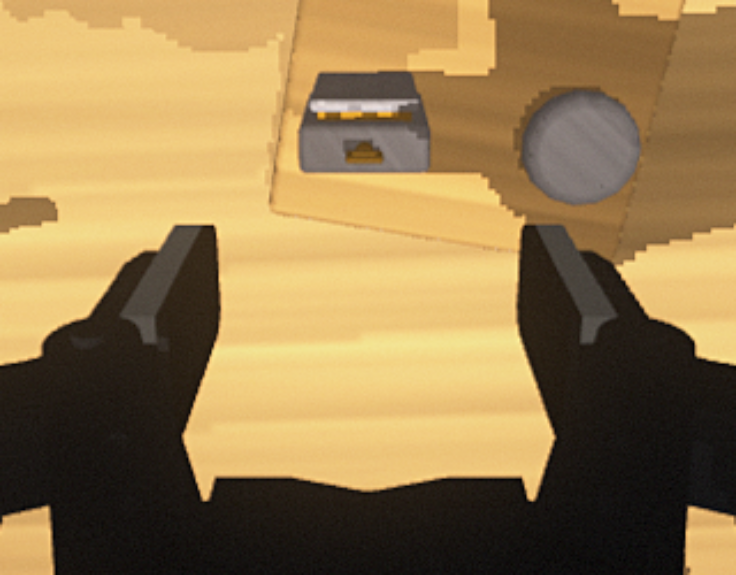

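The top face of the case is centred at image (318.7,214), against a predicted (318.5,215), and it lies square to the pads. I'll go down and grip it.

Emit:
{"api": "play_rows", "payload": {"series": [[0.65,[0,0,0.4],[0,0,0]],[0.65,[0,0,0.4],[0,0,0]],[0.65,[0,0,0.4],[0,0,0]],[0.65,[0,0,0.4],[0,0,0]],[0.65,[0.01,0,0.4],[0,0,0]],[0.65,[0,0,0],[0,0,0]],[0.55,[0,0,0],[0,0,0]],[0.46,[0,0,0],[0,0,0]]], "force": 30}}

```text
t: 5.92
tool_pos: [0.5203, 0.2092, 0.0305]
tool_rot: [0.055, 3.14, 0.001]
contact_force: [0.6, -0.3, 0.3]
opening: 0.0391
grip_force: 0.2
```

Emit:
{"api": "play_rows", "payload": {"series": [[0.42,[0,0,0],[0,0,0]],[0.38,[0,0,0],[0,0,0]],[0.34,[0,0,0],[0,0,0]],[0.34,[0,0,0],[0,0,0]],[0.34,[0,0,0],[0,0,0]]]}}

```text
t: 6.55
tool_pos: [0.5204, 0.2091, 0.0305]
tool_rot: [0.055, 3.14, 0.001]
contact_force: [0.0, -1.1, 5.7]
opening: 0.0354
grip_force: 30.7
```

```bash
python3 -c "
from h import *
plan([.5205,.209,.13],177.9,3,.34)
import h
o=ctrl.get_obs();o['tool_pos'][2]=.13
class F: get_obs=staticmethod(lambda:o)
h.ctrl=F
plan([.597,-.036,.12],193.6,9,.34)"
```

```text
[[0.34,[-0.0,-0.0,-0.66],[0.0,0.0,0.0]],[0.34,[-0.0,-0.0,-0.66],[0.0,0.0,0.01]],[0.34,[-0.0,-0.0,-0.67],[0.0,0.0,0.0]]]
end err [-0.0002  0.0001  0.    ] last yaw 177.91
[[0.34,[-0.19,-0.54,0.02],[0.0,0.0,-0.22]],[0.34,[-0.17,-0.54,0.02],[0.0,0.0,-0.22]],[0.34,[-0.16,-0.55,0.02],[0.0,0.0,-0.22]],[0.34,[-0.14,-0.55,0.02],[0.0,0.0,-0.22]],[0.34,[-0.12,-0.56,0.02],[0.0,0.0,-0.21]],[0.34,[-0.11,-0.56,0.02],[0.0,0.0,-0.22]],[0.34,[-0.09,-0.56,0.03],[0.0,0.0,-0.21]],[0.34,[-0.07,-0.57,0.02],[0.0,0.0,-0.22]]]
[[0.34,[-0.05,-0.57,0.03],[0.0,0.01,-0.21]]]
end err [ 0.0001  0.     -0.    ] last yaw -166.41
```

Emit:
{"api": "play_rows", "payload": {"series": [[0.34,[0,0,-0.4],[0,0,0]],[0.34,[0,0,-0.8],[0,0,0]],[0.34,[0,0,-0.8],[0,0,0]]]}}

```text
t: 6.92
tool_pos: [0.5188, 0.209, 0.1305]
tool_rot: [-0.055, -3.139, -0.0]
contact_force: [0.9, -0.1, -0.9]
opening: 0.0354
grip_force: 30.2
```

Emit:
{"api": "play_rows", "payload": {"series": [[0.34,[-0.19,-0.54,0.02],[0,0,-0.22]],[0.34,[-0.17,-0.54,0.02],[0,0,-0.22]],[0.34,[-0.16,-0.55,0.02],[0,0,-0.22]],[0.34,[-0.14,-0.55,0.02],[0,0,-0.22]],[0.34,[-0.12,-0.56,0.02],[0,0,-0.21]],[0.34,[-0.11,-0.56,0.02],[0,0,-0.22]],[0.34,[-0.09,-0.56,0.03],[0,0,-0.21]],[0.34,[-0.07,-0.57,0.02],[0,0,-0.22]]]}}

```text
t: 7.92
tool_pos: [0.5879, -0.0093, 0.1212]
tool_rot: [0.327, -3.123, -0.001]
contact_force: [-0.0, 0.3, -1.6]
opening: 0.0357
grip_force: 30.2
```

Emit:
{"api": "play_rows", "payload": {"series": [[0.34,[-0.05,-0.57,0.03],[0,0.01,-0.21]],[0.34,[0,0,0],[0,0,0]],[0.34,[0,0,0],[0,0,0]]]}}

```text
t: 8.3
tool_pos: [0.5959, -0.0356, 0.1193]
tool_rot: [0.371, -3.117, -0.001]
contact_force: [0.2, 0.1, -2.3]
opening: 0.0356
grip_force: 30.3
```

Run:
```python
from h import *
import pickle
o=ctrl.get_obs();print(o['t'],o['tool_pos'],o['contact_force'],o['opening'],o['grip_force'])
w=cam('wrist');pickle.dump(w,open('w4.pkl','wb'))
print(w2px(*w,[.552,-.047,.02]))
cv2.imwrite('pics/w4.png',cv2.resize(w[0]['color'][30:300,170:470],None,fx=2.2,fy=2.2,interpolation=cv2.INTER_CUBIC))
```

```text
8.3 [ 0.59591411 -0.03558261  0.1193457 ] [ 0.21657079  0.1207143  -2.33917996] 0.03563889399817225 30.331040024757385
(np.float64(318.5988699304555), np.float64(137.84065441447922))
```

View pics/w4.png

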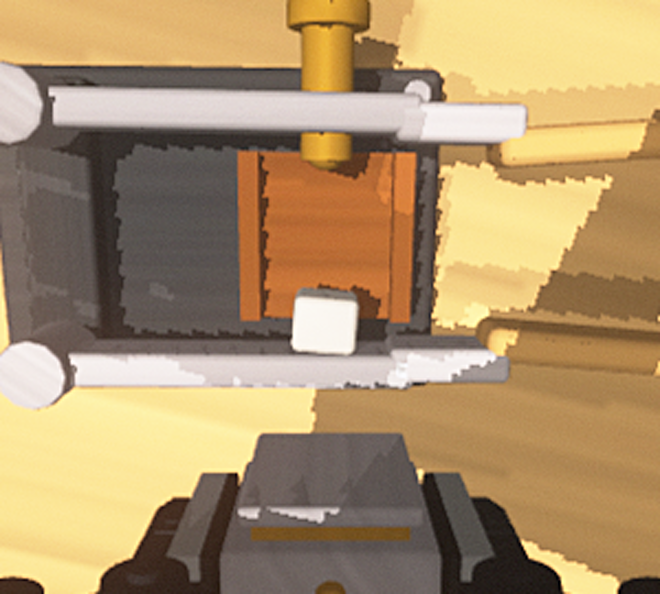

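The two lips lie at crop columns 238–260 and 392–415, so the cradle centre is at about (326,235) in the crop. The white block and the brass stem tip are also clear, and the held case is centred on column 330.

Run:
```python
from h import *
import pickle
w=pickle.load(open('w4.pkl','rb'))
f=lambda u,v,z:px2w(*w,170+(u+.5)/2.2-.5,30+(v+.5)/2.2-.5,z)
o=ctrl.get_obs();r=R.from_rotvec(o['tool_rot'])
tl=lambda p:r.inv().apply(p-o['tool_pos']).round(4)
l1,l2=f(238,235,.026),f(414.5,235,.026);print('lips',np.linalg.norm(l1-l2),'mid',(l1+l2)/2,tl((l1+l2)/2))
i1,i2=f(260,235,.026),f(392,235,.026);print('inner',np.linalg.norm(i1-i2),tl((i1+i2)/2))
for n,p in dict(caseb=(331,434,.107),caset=(330,520,.145),floor_t=(326,152,.026),floor_b=(326,319,.026),brass=(327,165,.041),white_face=(327,293,.047),hl=(20,95,.06),hr=(33,372,.06),Lend=(523,105,.05),Rend=(507,352,.05),lipL1=(238,152,.026),lipL2=(240,320,.026),lipR1=(415.5,152,.026),lipR2=(412.5,320,.026)).items():
  q=f(*p);print(n,q.round(4),tl(q))
```

```text
lips 0.05271542073480525 mid [ 0.55081243 -0.04765865  0.026     ] [ 0.0465 -0.0015  0.0935]
inner 0.039424523511399946 [ 0.0465 -0.0016  0.0935]
caseb [ 0.5846 -0.0383  0.107 ] [ 0.0116 -0.0002  0.0124]
caset [ 0.5865 -0.0381  0.145 ] [ 0.0098 -0.0005 -0.0256]
floor_t [ 0.5277 -0.0533  0.026 ] [ 0.0703 -0.0015  0.0935]
floor_b [ 0.5756 -0.0418  0.026 ] [ 0.0211 -0.0016  0.0934]
brass [ 0.5313 -0.0521  0.041 ] [ 0.0665 -0.0012  0.0785]
white_face [ 0.5646 -0.0441  0.047 ] [ 0.0322 -0.0012  0.0724]
hl [ 0.533  -0.1287  0.06  ] [ 0.0829 -0.0761  0.0595]
hr [ 0.6018 -0.116   0.06  ] [ 0.0131 -0.0799  0.0593]
Lend [ 0.5051 -0.0064  0.05  ] [0.0813 0.0494 0.0696]
Rend [0.5685 0.0085 0.05  ] [0.0161 0.049  0.0694]
lipL1 [ 0.5337 -0.0781  0.026 ] [ 0.0703 -0.0271  0.0935]
lipL2 [ 0.582  -0.0674  0.026 ] [ 0.0208 -0.0281  0.0934]
lipR1 [ 0.5216 -0.028   0.026 ] [0.0702 0.0245 0.0936]
lipR2 [ 0.5696 -0.0159  0.026 ] [0.0207 0.0249 0.0934]
```

Emit:
{"api": "play_rows", "payload": {"series": [[0.34,[0.32,-0.01,0],[0,0,0]],[0.34,[0.32,-0.01,0],[0,0,0]],[0.34,[0.32,0,0],[0,0,0]],[0.34,[0,0,0],[0,0,0]],[0.34,[0,0,0.4],[0,0,0]],[0.34,[0,0,0.4],[0,0,0]],[0.34,[0,0,0.2],[0,0,0]],[0.34,[0,0,0],[0,0,0]]]}}

```text
t: 9.35
tool_pos: [0.5486, -0.048, 0.0672]
tool_rot: [0.371, -3.113, -0.002]
contact_force: [0.1, -0.5, -1.1]
opening: 0.0356
grip_force: 30.3
```

Run:
```python
from h import *
o=ctrl.get_obs();print(o['tool_pos'],o['contact_force'],o['wrist_torque'],o['grip_force'])
w=cam('wrist');s=cam('side')
a=cv2.resize(w[0]['color'][60:330,170:470],(500,450),interpolation=cv2.INTER_CUBIC)
b=cv2.resize(s[0]['color'][100:220,270:350],(300,450),interpolation=cv2.INTER_CUBIC)
cv2.imwrite('pics/w5.png',np.hstack([a,b]))
```

```text
[ 0.54858119 -0.04799949  0.06721557] [ 0.07777633 -0.45870742 -1.14732644] [ 0.01959465 -0.00245928  0.02959983] 30.3351491689682
```

View pics/w5.png

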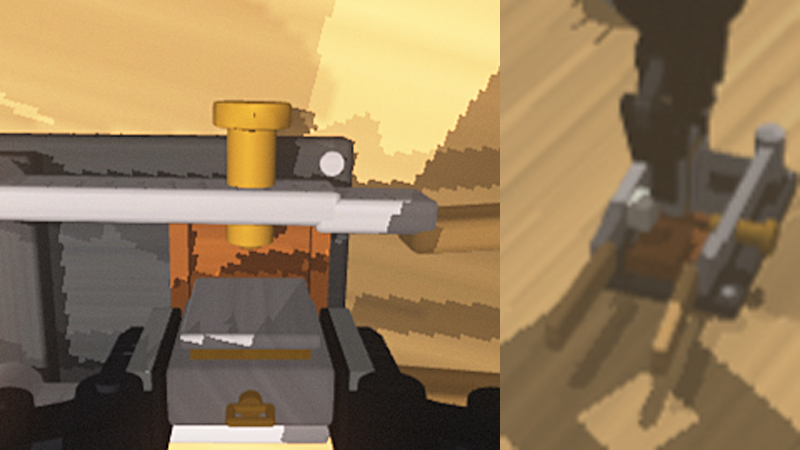

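Just above the cradle, the case lies between the brass tip at (250,240) and the white block, with the lips at about columns 170–188 and 311–331. I'll refine the sideways fit numerically.

Run:
```python
from h import *
w=cam('wrist');g=w[0]['color'].astype(int)
o=ctrl.get_obs();r=R.from_rotvec(o['tool_rot']);tl=lambda p:r.inv().apply(p-o['tool_pos']).round(4)
for v in (200,206,212,218):
    row=g[v,255:385];m=np.where((row[:,2]>row[:,0]*2+15))[0]+255
    a,b=m.min(),m.max();p,q=px2w(*w,a-.5,v,.026),px2w(*w,b+.5,v,.026)
    print(v,a,b,np.linalg.norm(p-q).round(4),tl((p+q)/2))
for v in (232,240,248,256):
    row=g[v,260:390].sum(1);d=np.abs(np.diff(row));k=np.where(d>60)[0];print(v,[(int(i)+260,int(d[i])) for i in k])
print(w2px(*w,o['tool_pos']+r.apply([.0116,0,.0124])),w[0]['cx'])
```

```text
200 273 368 0.0521 [0.0167 0.0004 0.0438]
206 273 368 0.0523 [0.0133 0.0004 0.0438]
212 274 367 0.0514 [0.0099 0.0004 0.0438]
218 274 380 0.0588 [0.0065 0.004  0.0438]
232 [(285, 113), (354, 73), (356, 65), (377, 189), (378, 78)]
240 [(377, 222), (382, 74)]
248 [(271, 130), (272, 98), (278, 82), (361, 95), (367, 107)]
256 [(268, 77), (269, 75), (276, 92), (277, 70), (278, 88), (362, 120), (370, 99), (383, 71)]
(np.float64(319.86910527239934), np.float64(227.82848696542555)) 319.81502187227227
```

Emit:
{"api": "play_rows", "payload": {"series": [[0.34,[0,0.01,0.2],[0,0,0]],[0.34,[0,0,0.2],[0,0,0]],[0.34,[0,0,0.15],[0,0,0]],[0.34,[0,0,0.06],[0,0,0]],[0.34,[0,0,0],[0,0,0]],[0.34,[0,0,0],[0,0,0]]]}}

```text
t: 10.25
tool_pos: [0.5498, -0.0479, 0.0391]
tool_rot: [0.371, -3.117, 0.0]
contact_force: [0.4, 1.1, -1.0]
opening: 0.0353
grip_force: 30.3
```

Emit:
{"api": "play_rows", "payload": {"series": [[0.34,[0,0,0.02],[0,0,0]],[0.34,[0,0,0.02],[0,0,0]],[0.34,[0,0,0],[0,0,0]]]}}

```text
t: 10.62
tool_pos: [0.5494, -0.0478, 0.0368]
tool_rot: [0.371, -3.117, -0.0]
contact_force: [0.2, -1.2, -2.2]
opening: 0.0355
grip_force: 30.3
```

Emit:
{"api": "play_rows", "payload": {"series": [[0.34,[0,0,0.03],[0,0,0]],[0.34,[0,0,0.03],[0,0,0]],[0.34,[0,0,0],[0,0,0]],[0.34,[0,0,0],[0,0,0]]]}}

```text
t: 11.12
tool_pos: [0.5495, -0.0479, 0.0338]
tool_rot: [0.371, -3.117, -0.0]
contact_force: [-0.3, -0.7, -1.3]
opening: 0.0354
grip_force: 30.3
```

Emit:
{"api": "play_rows", "payload": {"series": [[0.34,[0,0,0.02],[0,0,0]],[0.34,[0,0,0],[0,0,0]],[0.34,[0,0,0],[0,0,0]]]}}

```text
t: 11.5
tool_pos: [0.5494, -0.0478, 0.0328]
tool_rot: [0.371, -3.117, -0.0]
contact_force: [-0.4, -0.2, -0.1]
opening: 0.0356
grip_force: 30.3
```

Emit:
{"api": "play_rows", "payload": {"series": [[0.34,[0,0,0.01],[0,0,0]],[0.34,[0,0,0],[0,0,0]],[0.34,[0,0,0],[0,0,0]]]}}

```text
t: 11.88
tool_pos: [0.5495, -0.0479, 0.0326]
tool_rot: [0.371, -3.117, -0.0]
contact_force: [-2.0, 0.0, 1.6]
opening: 0.0355
grip_force: 30.7
```

Floor contact. I'll release and lift away.

Emit:
{"api": "play_rows", "payload": {"series": [[0.44,[0,0,0],[0,0,0]],[0.48,[0,0,0],[0,0,0]],[0.54,[0,0,0],[0,0,0]],[0.58,[0,0,0],[0,0,0]],[0.58,[0,0,-0.3],[0,0,0]],[0.58,[0,0,-0.7],[0,0,0]],[0.58,[0,0,-0.8],[0,0,0]],[0.58,[0,0,-0.8],[0,0,0]]]}}

```text
t: 12.88
tool_pos: [0.5499, -0.0478, 0.1647]
tool_rot: [0.372, -3.118, 0.0]
contact_force: [0.1, 0.2, -0.7]
opening: 0.0495
grip_force: 0.0
```

Run:
```python
from h import *
import h
o=ctrl.get_obs();print(o['tool_pos'],o['contact_force'])
w=cam('wrist');s=cam('side')
a=cv2.resize(w[0]['color'][90:360,170:470],(500,450),interpolation=cv2.INTER_CUBIC)
b=cv2.resize(s[0]['color'][100:220,270:350],(300,450),interpolation=cv2.INTER_CUBIC)
cv2.imwrite('pics/w6.png',np.hstack([a,b]))
X=np.array([np.cos(np.radians(103.6)),np.sin(np.radians(103.6))])
g=np.array([.5508,-.0477])+.085*X;print('grip',g)
plan([*g,.16],103.6,12,1)
```

```text
[ 0.54993061 -0.0478449   0.16472597] [ 0.05865718  0.16674187 -0.71573785]
grip [0.53081292 0.03491669]
[[1,[0.0,0.14,0.02],[0.0,0.01,0.94]],[1,[0.02,0.14,0.02],[0.0,0.01,0.94]],[1,[0.04,0.14,0.01],[0.0,0.01,0.94]],[1,[0.06,0.13,0.02],[0.0,0.0,0.94]],[1,[0.08,0.12,0.01],[0.0,0.01,0.94]],[1,[0.09,0.11,0.02],[0.0,0.0,0.94]],[1,[0.11,0.1,0.02],[0.0,0.01,0.93]],[1,[0.12,0.09,0.01],[0.0,0.0,0.94]]]
[[1,[0.13,0.07,0.02],[0.0,0.0,0.93]],[1,[0.13,0.05,0.01],[0.0,0.01,0.94]],[1,[0.14,0.03,0.02],[0.01,0.0,0.93]],[1,[0.15,0.02,0.01],[0.0,0.01,0.94]]]
end err [0.0001 0.0003 0.0001] last yaw 103.59
```

View pics/w6.png

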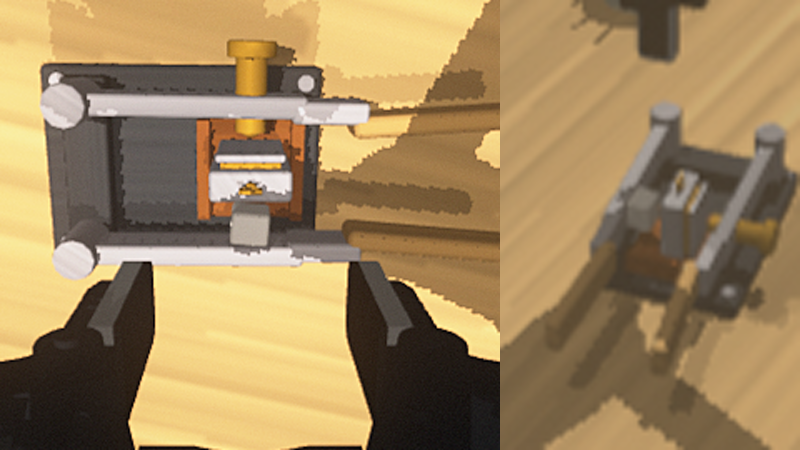

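The case stands upright between the lips, let go, with jaws clear on both sides. Next, the handles.

Emit:
{"api": "play_rows", "payload": {"series": [[1,[0,0.14,0.02],[0,0.01,0.94]],[1,[0.02,0.14,0.02],[0,0.01,0.94]],[1,[0.04,0.14,0.01],[0,0.01,0.94]],[1,[0.06,0.13,0.02],[0,0,0.94]],[1,[0.08,0.12,0.01],[0,0.01,0.94]],[1,[0.09,0.11,0.02],[0,0,0.94]],[1,[0.11,0.1,0.02],[0,0.01,0.93]],[1,[0.12,0.09,0.01],[0,0,0.94]]]}}

```text
t: 13.98
tool_pos: [0.5343, 0.0082, 0.1558]
tool_rot: [-1.242, -2.875, 0.005]
contact_force: [0.2, -0.2, -1.1]
opening: 0.0856
grip_force: 0.0
```

Emit:
{"api": "play_rows", "payload": {"series": [[1,[0.13,0.07,0.02],[0,0,0.93]],[1,[0.13,0.05,0.01],[0,0.01,0.94]],[1,[0.14,0.03,0.02],[0.01,0,0.93]],[1,[0.15,0.02,0.01],[0,0.01,0.94]],[1,[0,0,0],[0,0,0]],[1,[0,0,0],[0,0,0]]]}}

```text
t: 14.72
tool_pos: [0.5271, 0.0358, 0.153]
tool_rot: [-1.934, -2.462, 0.008]
contact_force: [-0.3, -0.1, -0.2]
opening: 0.0854
grip_force: 0.0
```

Run:
```python
from h import *
o=ctrl.get_obs();print(o['t'],o['tool_pos'],o['opening']);r=R.from_rotvec(o['tool_rot'])
w=cam('wrist');g=w[0]['color'].astype(int)
# handle edges: predicted image row of points on handles at press x=165..195, z=.052
for dx in (.015,.025,.035):
    p=o['tool_pos']+r.apply([dx,0,0]);p[2]=.052;u,v=w2px(*w,p);v=int(round(v))
    row=cv2.GaussianBlur(w[0]['color'],(3,3),0)[v].astype(int).sum(1)
    d=np.abs(np.diff(row));k=[int(i) for i in np.where(d>45)[0] if abs(i-u)<110]
    print(dx,round(u,1),v,[(i,int(d[i]),(r.inv().apply(px2w(*w,i+.5,v,.052)-o['tool_pos'])[1]*1e3).round(1)) for i in k])
plan([.532,.0347,.02],103.6,6,1)
```

```text
14.725 [0.52710434 0.03582978 0.15304329] 0.08541293712741933
0.015 320.0 183 [(278, 47, np.float64(-28.1)), (280, 57, np.float64(-26.7)), (281, 47, np.float64(-26.0)), (291, 81, np.float64(-18.9)), (292, 99, np.float64(-18.2)), (293, 47, np.float64(-17.5)), (295, 54, np.float64(-16.1)), (304, 58, np.float64(-9.8)), (305, 60, np.float64(-9.1)), (306, 56, np.float64(-8.4)), (358, 94, np.float64(28.1)), (359, 65, np.float64(28.8)), (364, 75, np.float64(32.3)), (365, 99, np.float64(33.0)), (366, 72, np.float64(33.7)), (376, 47, np.float64(40.7)), (378, 67, np.float64(42.1)), (379, 53, np.float64(42.8))]
0.025 320.0 169 [(277, 110, np.float64(-28.5)), (279, 118, np.float64(-27.1)), (280, 102, np.float64(-26.4)), (290, 83, np.float64(-19.4)), (291, 94, np.float64(-18.7)), (294, 50, np.float64(-16.6)), (304, 88, np.float64(-9.7)), (305, 83, np.float64(-9.0)), (360, 80, np.float64(29.2)), (361, 77, np.float64(29.9)), (362, 58, np.float64(30.6)), (366, 87, np.float64(33.4)), (367, 101, np.float64(34.1)), (368, 62, np.float64(34.8)), (378, 47, np.float64(41.7)), (380, 73, np.float64(43.1)), (381, 58, np.float64(43.8))]
0.035 320.0 155 [(275, 57, np.float64(-29.5)), (276, 97, np.float64(-28.9)), (277, 50, np.float64(-28.2)), (293, 46, np.float64(-17.1)), (303, 125, np.float64(-10.2)), (304, 83, np.float64(-9.6)), (361, 65, np.float64(29.6)), (362, 74, np.float64(30.3)), (364, 56, np.float64(31.7)), (365, 48, np.float64(32.4)), (381, 138, np.float64(43.3)), (382, 104, np.float64(44.0))]
[[1,[-0.01,0.02,0.44],[-0.01,-0.01,0.0]],[1,[-0.01,0.02,0.44],[-0.01,-0.01,0.0]],[1,[-0.01,0.02,0.45],[-0.01,-0.0,0.0]],[1,[-0.01,0.02,0.44],[-0.02,-0.01,0.0]],[1,[-0.01,0.01,0.45],[-0.01,-0.0,0.0]],[1,[-0.0,0.02,0.44],[-0.02,-0.01,0.01]]]
end err [0.0001 0.0001 0.    ] last yaw 103.58
```

```bash
python3 -c "
from h import *
plan([.5342,.0353,.02],103.6,6,1)"
```

```text
[[1,[-0.01,0.03,0.44],[-0.01,-0.01,0.0]],[1,[-0.01,0.03,0.44],[-0.01,-0.01,0.0]],[1,[-0.01,0.02,0.44],[-0.01,-0.0,0.0]],[1,[-0.01,0.03,0.45],[-0.02,-0.01,0.0]],[1,[-0.01,0.02,0.45],[-0.01,-0.0,0.0]],[1,[-0.0,0.02,0.44],[-0.02,-0.01,0.01]]]
end err [-0.0001 -0.      0.    ] last yaw 103.58
```

Sideways correction first, then down.

Emit:
{"api": "play_rows", "payload": {"series": [[1,[-0.02,0.08,0.2],[-0.02,-0.01,0]],[1,[-0.02,0.07,0.4],[-0.02,-0.01,0]],[1,[-0.01,0,0.5],[-0.02,-0.01,0]],[1,[0,0,0.5],[-0.02,-0.01,0]],[1,[0,0,0.5],[0,0,0]],[1,[0,0,0.4],[0,0,0]],[1,[0,0,0.15],[0,0,0]],[1,[0,0,0],[0,0,0]]], "force": 20}}

```text
t: 15.78
tool_pos: [0.5342, 0.0354, 0.0198]
tool_rot: [-1.943, -2.468, 0.001]
contact_force: [-0.3, -0.3, 0.0]
opening: 0.0857
grip_force: 0.0
```

Emit:
{"api": "play_rows", "payload": {"series": [[0.88,[0,0,0],[0,0,0]],[0.84,[0,0,0],[0,0,0]],[0.8,[0,0,0],[0,0,0]],[0.78,[0,0,0],[0,0,0]],[0.76,[0,0,0],[0,0,0]]]}}

```text
t: 16.4
tool_pos: [0.5348, 0.0355, 0.0207]
tool_rot: [1.943, 2.468, 0.001]
contact_force: [0.1, 0.4, 0.7]
opening: 0.065
grip_force: 0.5
```

Emit:
{"api": "play_rows", "payload": {"series": [[0.745,[0,0,0],[0,0,0]],[0.73,[0,0,0],[0,0,0]],[0.715,[0,0,0],[0,0,0]],[0.7,[0,0,0],[0,0,0]],[0.685,[0,0,0],[0,0,0]],[0.67,[0,0,0],[0,0,0]],[0.66,[0,0,0],[0,0,0]],[0.65,[0,0,0],[0,0,0]]]}}

```text
t: 17.4
tool_pos: [0.5345, 0.0355, 0.0205]
tool_rot: [1.943, 2.468, 0.0]
contact_force: [-0.1, -0.1, 1.0]
opening: 0.0555
grip_force: 0.7
```

Emit:
{"api": "play_rows", "payload": {"series": [[0.64,[0,0,0],[0,0,0]],[0.63,[0,0,0],[0,0,0]],[0.62,[0,0,0],[0,0,0]],[0.61,[0,0,0],[0,0,0]],[0.605,[0,0,0],[0,0,0]],[0.6,[0,0,0],[0,0,0]]]}}

```text
t: 18.15
tool_pos: [0.5345, 0.0354, 0.0204]
tool_rot: [1.943, 2.469, 0.0]
contact_force: [-0.7, -0.1, 1.5]
opening: 0.051
grip_force: 0.9
```

Emit:
{"api": "play_rows", "payload": {"series": [[0.595,[0,0,0],[0,0,0]],[0.59,[0,0,0],[0,0,0]],[0.585,[0,0,0],[0,0,0]],[0.58,[0,0,0],[0,0,0]],[0.575,[0,0,0],[0,0,0]],[0.57,[0,0,0],[0,0,0]]]}}

```text
t: 18.9
tool_pos: [0.5345, 0.0354, 0.0204]
tool_rot: [1.943, 2.468, 0.0]
contact_force: [-1.1, 0.5, 0.8]
opening: 0.0487
grip_force: 1.0
```

Emit:
{"api": "play_rows", "payload": {"series": [[0.565,[0,0,0],[0,0,0]],[0.56,[0,0,0],[0,0,0]],[0.555,[0,0,0],[0,0,0]],[0.55,[0,0,0],[0,0,0]],[0.55,[0,0,0],[0,0,0]]]}}

```text
t: 19.52
tool_pos: [0.5346, 0.0355, 0.0205]
tool_rot: [1.943, 2.468, 0.001]
contact_force: [-0.3, -0.5, 2.1]
opening: 0.0468
grip_force: 1.0
```

Emit:
{"api": "play_rows", "payload": {"series": [[0.545,[0,0,0],[0,0,0]],[0.54,[0,0,0],[0,0,0]],[0.535,[0,0,0],[0,0,0]],[0.53,[0,0,0],[0,0,0]],[0.53,[0,0,0],[0,0,0]]]}}

```text
t: 20.15
tool_pos: [0.5345, 0.0355, 0.0204]
tool_rot: [1.943, 2.468, 0.0]
contact_force: [0.0, 0.7, 1.5]
opening: 0.0454
grip_force: 1.0
```

Emit:
{"api": "play_rows", "payload": {"series": [[0.525,[0,0,0],[0,0,0]],[0.52,[0,0,0],[0,0,0]],[0.515,[0,0,0],[0,0,0]],[0.515,[0,0,0],[0,0,0]]]}}

```text
t: 20.65
tool_pos: [0.5346, 0.0355, 0.0204]
tool_rot: [1.943, 2.468, 0.001]
contact_force: [-1.2, -0.6, 2.0]
opening: 0.0442
grip_force: 1.1
```

Emit:
{"api": "play_rows", "payload": {"series": [[0.51,[0,0,0],[0,0,0]],[0.505,[0,0,0],[0,0,0]],[0.5,[0,0,0],[0,0,0]],[0.5,[0,0,0],[0,0,0]]]}}

```text
t: 21.15
tool_pos: [0.5346, 0.0354, 0.0206]
tool_rot: [1.943, 2.468, 0.001]
contact_force: [-1.4, -1.2, 3.1]
opening: 0.0429
grip_force: 2.5
```

The back has met resistance. I'll go on in single calls.

Emit:
{"api": "play_rows", "payload": {"series": [[0.495,[0,0,0],[0,0,0]],[0.49,[0,0,0],[0,0,0]],[0.49,[0,0,0],[0,0,0]]]}}

```text
t: 21.52
tool_pos: [0.5347, 0.0354, 0.0206]
tool_rot: [1.943, 2.468, 0.001]
contact_force: [-1.8, -0.6, 4.5]
opening: 0.042
grip_force: 4.1
```

Emit:
{"api": "play_rows", "payload": {"series": [[0.485,[0,0,0],[0,0,0]],[0.48,[0,0,0],[0,0,0]],[0.48,[0,0,0],[0,0,0]]]}}

```text
t: 21.9
tool_pos: [0.5348, 0.0354, 0.0208]
tool_rot: [1.943, 2.468, 0.001]
contact_force: [-2.7, -0.9, 5.3]
opening: 0.041
grip_force: 5.9
```

Emit:
{"api": "play_rows", "payload": {"series": [[0.475,[0,0,0],[0,0,0]],[0.47,[0,0,0],[0,0,0]],[0.47,[0,0,0],[0,0,0]]]}}

```text
t: 22.28
tool_pos: [0.5348, 0.0354, 0.0208]
tool_rot: [1.942, 2.468, 0.001]
contact_force: [-2.5, -0.5, 6.4]
opening: 0.0407
grip_force: 7.8
```

Emit:
{"api": "play_rows", "payload": {"series": [[0.465,[0,0,0],[0,0,0]],[0.46,[0,0,0],[0,0,0]],[0.46,[0,0,0],[0,0,0]]]}}

```text
t: 22.65
tool_pos: [0.5349, 0.0353, 0.021]
tool_rot: [1.942, 2.468, 0.001]
contact_force: [-2.1, -0.5, 6.1]
opening: 0.0392
grip_force: 9.2
```

Emit:
{"api": "play_rows", "payload": {"series": [[0.455,[0,0,0],[0,0,0]],[0.455,[0,0,0],[0,0,0]]]}}

```text
t: 22.9
tool_pos: [0.535, 0.0353, 0.021]
tool_rot: [1.942, 2.468, 0.001]
contact_force: [-2.8, -1.5, 6.4]
opening: 0.0395
grip_force: 9.7
```

Emit:
{"api": "play_rows", "payload": {"series": [[0.45,[0,0,0],[0,0,0]],[0.45,[0,0,0],[0,0,0]]]}}

```text
t: 23.15
tool_pos: [0.5348, 0.0353, 0.021]
tool_rot: [1.943, 2.468, 0.0]
contact_force: [-2.5, -1.0, 5.8]
opening: 0.0383
grip_force: 5.6
```

Emit:
{"api": "play_rows", "payload": {"series": [[0.447,[0,0,0],[0,0,0]],[0.447,[0,0,0],[0,0,0]]]}}

```text
t: 23.4
tool_pos: [0.5347, 0.0353, 0.021]
tool_rot: [1.943, 2.468, -0.0]
contact_force: [-2.7, -1.3, 7.2]
opening: 0.0384
grip_force: 6.7
```

Emit:
{"api": "play_rows", "payload": {"series": [[0.443,[0,0,0],[0,0,0]],[0.443,[0,0,0],[0,0,0]]]}}

```text
t: 23.65
tool_pos: [0.5347, 0.0352, 0.0211]
tool_rot: [1.943, 2.468, -0.0]
contact_force: [-2.2, -1.9, 7.6]
opening: 0.038
grip_force: 7.2
```

Emit:
{"api": "play_rows", "payload": {"series": [[0.439,[0,0,0],[0,0,0]],[0.439,[0,0,0],[0,0,0]]]}}

```text
t: 23.9
tool_pos: [0.5348, 0.0352, 0.0211]
tool_rot: [1.943, 2.468, 0.0]
contact_force: [-2.4, -1.5, 7.3]
opening: 0.0376
grip_force: 7.6
```

Emit:
{"api": "play_rows", "payload": {"series": [[0.439,[0,0,0],[0,0,0]],[0.439,[0,0,0],[0,0,0]]]}}

```text
t: 24.15
tool_pos: [0.5348, 0.0352, 0.0211]
tool_rot: [1.943, 2.468, 0.0]
contact_force: [-3.8, -1.8, 7.0]
opening: 0.0377
grip_force: 7.6
```

Emit:
{"api": "play_rows", "payload": {"series": [[0.435,[0,0,0],[0,0,0]],[0.435,[0,0,0],[0,0,0]]]}}

```text
t: 24.4
tool_pos: [0.5349, 0.0352, 0.0212]
tool_rot: [1.942, 2.468, 0.0]
contact_force: [-3.5, -1.3, 7.2]
opening: 0.0374
grip_force: 7.5
```

Emit:
{"api": "play_rows", "payload": {"series": [[0.431,[0,0,0],[0,0,0]],[0.431,[0,0,0],[0,0,0]]]}}

```text
t: 24.65
tool_pos: [0.5349, 0.0352, 0.0212]
tool_rot: [1.942, 2.468, 0.0]
contact_force: [-1.4, -0.7, 8.0]
opening: 0.0369
grip_force: 6.9
```

Emit:
{"api": "play_rows", "payload": {"series": [[0.427,[0,0,0],[0,0,0]],[0.427,[0,0,0],[0,0,0]]]}}

```text
t: 24.9
tool_pos: [0.535, 0.0352, 0.0212]
tool_rot: [1.942, 2.468, 0.001]
contact_force: [-2.5, -0.9, 7.1]
opening: 0.0366
grip_force: 5.8
```

Emit:
{"api": "play_rows", "payload": {"series": [[0.424,[0,0,0],[0,0,0]],[0.424,[0,0,0],[0,0,0]]]}}

```text
t: 25.15
tool_pos: [0.5351, 0.0352, 0.0211]
tool_rot: [1.942, 2.467, 0.001]
contact_force: [-1.4, -0.8, 5.9]
opening: 0.0364
grip_force: 4.2
```

Emit:
{"api": "play_rows", "payload": {"series": [[0.421,[0,0,0],[0,0,0]],[0.421,[0,0,0],[0,0,0]]]}}

```text
t: 25.4
tool_pos: [0.5345, 0.0357, 0.02]
tool_rot: [1.943, 2.468, 0.001]
contact_force: [1.3, 0.1, 0.6]
opening: 0.0357
grip_force: 0.4
```

The force collapsed to 0.4 N, so the back has snapped home. I'll stop, open and leave.

Emit:
{"api": "play_rows", "payload": {"series": [[0.421,[0,0,0],[0,0,0]],[0.45,[0,0,0],[0,0,0]],[0.52,[0,0,0],[0,0,0]],[0.6,[0,0,0],[0,0,0]],[0.75,[0,0,0],[0,0,0]],[0.75,[0,0,0],[0,0,0]],[0.75,[0,0,0],[0,0,0]]]}}

```text
t: 26.28
tool_pos: [0.5346, 0.0354, 0.0205]
tool_rot: [1.943, 2.468, 0.001]
contact_force: [-0.5, 0.1, -0.1]
opening: 0.064
grip_force: 0.0
```

Emit:
{"api": "play_rows", "payload": {"series": [[0.75,[0,0,-0.3],[0,0,0]],[0.75,[0,0,-0.6],[0,0,0]],[0.75,[0,0,-0.8],[0,0,0]],[0.75,[0,0,-0.8],[0,0,0]],[0.75,[0,0,-0.5],[0,0,0]],[0.75,[-0.5,0,0],[0,0,0]],[0.75,[-0.7,0,0],[0,0,0]],[0.75,[-0.5,0,0],[0,0,0]]]}}

```text
t: 27.28
tool_pos: [0.5549, -0.0483, 0.172]
tool_rot: [1.942, 2.467, 0.002]
contact_force: [0.1, 0.0, -1.0]
opening: 0.0639
grip_force: 0.0
```

Emit:
{"api": "play_rows", "payload": {"series": [[0.75,[-0.5,0,0],[0,0,0]],[0.75,[0,0,0],[0,0,0]],[0.75,[0,0,0],[0,0,0]]]}}

```text
t: 27.65
tool_pos: [0.5603, -0.071, 0.171]
tool_rot: [1.943, 2.468, 0.001]
contact_force: [-0.8, 0.9, -0.8]
opening: 0.0639
grip_force: 0.0
```

Run:
```python
from h import *
o=ctrl.get_obs();print(o['t'],o['tool_pos'],o['contact_force'])
# upright/closed check without viewing: steel top of case vs brown floor at predicted spot
w=cam('wrist');g=w[0]['color']
for z,dy in ((.064,0),(.064,.004),(.064,-.004),(.064,.0135),(.02,.02),(.02,-.02)):
    Y=np.array([-.972,-.235]);p=np.array([.5508,-.0477])+Y*dy
    u,v=w2px(*w,[*p,z]);print(z,dy,round(u),round(v),g[int(v),int(u)] if 0<=v<400 else None)
```

```text
27.65 [ 0.56030063 -0.07101842  0.17104988] [-0.81944313  0.88600294 -0.81154595]
0.064 0 313 167 [ 52 168 230]
0.064 0.004 307 167 [205 207 218]
0.064 -0.004 319 167 [197 200 214]
0.064 0.0135 294 167 [ 55 169 229]
0.02 0.02 290 159 [68 76 84]
0.02 -0.02 338 158 [242 244 240]
```

```bash
python3 -c "
from h import *
print(ctrl.finish_job())"
```

```text
the job is handed in; nothing more can be done
None
```

I handed the job in at about 28 s: the square case was standing in the cradle and I stopped squeezing at the snap. The handle force peaked at 9.7 N, faded, then fell to 0.4 N. I checked the end state only by that force drop and a few pixel samples, and no verdict came back.

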